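# Secure a rack of blood tubes in the tube mixer and switch it on

### The job

Get the tube mixer going: push the rack of blood tubes along its channel until it is fully home against the end stop, then flip the red-gripped locking lever over past centre so that it snaps down across the channel mouth behind the rack, and last of all flip the power toggle switch on the console to on, away from you towards the green dot. Do it all by pushing with the fingertips: do not lift or tip the rack, leave the tubes in it, and leave the other things where they are.

Things in the scene. Friction and masses are not known exactly. Their poses are not given: they have to be found in the camera images.
- mixer: The tube mixer, a white and grey bench device fixed to the worktop, 240 mm deep (x), 272 mm wide (y). Origin under its middle, on the worktop. x points from the sloping console (robot side) to its back, y to its left, z up. Behind the console a platform, its top 40 mm above the worktop, has a channel along y (centre line x = +45 mm) between two 16 mm high rails 54 mm apart.
- rack_home (a point): Where the middle of the rack (rack_mid) lies when the rack is fully home; axes as the mixer's. The channel is closed at its right (-y) end by a 66 mm high upright stop with a black rubber face, 89 mm from this point along -y, and open at its left (+y) end.
- rack_mid (a point): Middle of the loose white two-row tube rack, half-way up (49 x 178 along y x 76 mm tall). It stands in the channel, 30 to 60 mm short of home along +y, axes as the mixer's. Its left end is a flat upright plate 50 mm wide, 89 mm from this point along +y, up to 69 mm above the platform. Tubes hang in it by their caps, up to 98 mm above the platform. Slides with 1 to 3 N.
- lever_pivot (a point): Pivot of the locking lever, in a steel clevis at the robot side of the channel mouth, 66 mm above the worktop; axes as the mixer's. The lever turns in the upright x-z plane through this point; that plane lies 7.5 mm to the left (+y) of the left end plate of a rack that is home.
- lever_grip (a point): Middle of the red plastic grip (up to 19 mm thick, 35 mm long) of the locking lever, 102 mm from the pivot; a flat steel arm, 9 mm wide (y), joins grip and pivot. Open, the lever leans 37 degrees from upright towards the robot side (-x of the mixer).
- lock_lever (a joint): Angle of the locking lever, rad: 0 open, leaning to -x; 0.65 upright, dead centre; 2.22 locked, lying level across the channel mouth, its end in a fork at the back. A spring drives it from dead centre to either end: about 1 N at the grip pushes it up, and past about 0.75 it snaps over and down by itself. A rack more than about 3 mm short of home is in its way.
- switch_base (a point): Foot of the power toggle switch, on the sloping console surface, 29 mm above the worktop; axes as the mixer's. The surface round it rises 10 degrees towards +x. A green dot lies behind the switch (on side, away from the robot), a white dot in front of it (off side).
- switch_tip (a point): Point near the end of the steel bat handle of the power switch, 35 mm along the handle from its foot; the bat is 7 to 10 mm thick and ends 4 mm further.
- switch (a joint): Angle of the power switch, rad: 0 off, leaning towards the robot side (-x of the mixer); 0.34 dead centre; 0.68 on, leaning to the back (+x); 20 degrees either side of the normal of the console. It springs over centre; about 2 N at the tip flips it.
- tube_07_mid (a point): Middle of a loose sample tube with green cap, 16 x 16 x 96 mm, hanging in the rack; it stays there.
- tube_08_mid (a point): Middle of a loose sample tube with green cap, 16 x 16 x 96 mm, hanging in the rack; it stays there.
- tube_03_mid (a point): Middle of a loose sample tube with yellow cap, 16 x 16 x 96 mm, hanging in the rack; it stays there.
- tube_04_mid (a point): Middle of a loose sample tube with yellow cap, 16 x 16 x 96 mm, hanging in the rack; it stays there.
- tube_10_mid (a point): Middle of a loose sample tube with red cap, 16 x 16 x 96 mm, hanging in the rack; it stays there.
- tube_01_mid (a point): Middle of a loose sample tube with light blue cap, 16 x 16 x 96 mm, hanging in the rack; it stays there.
- iodine_bottle_mid (a point): Bystander, not part of the job: brown glass bottle with black cap, 52 mm across, 90 mm tall, at the back left; the point is its centre.
- saline_bottle_mid (a point): Bystander, not part of the job: white bottle with blue cap, 45 mm across, 80 mm tall, behind the mixer; the point is its centre.
- label_roll_mid (a point): Bystander, not part of the job: white roll of labels, 64 mm across, 32 mm tall, at the back; the point is its centre.
- pad_box_mid (a point): Bystander, not part of the job: blue carton, 58 x 88 x 62 mm, at the back; the point is its centre.
- swab_mid (a point): Bystander, not part of the job: thin white swab, 8 x 152 x 8 mm, lying at the front left; the point is its centre.
- rack: The same rack; origin under its middle, axes as above.

How it is judged:
On the way, in this order (a step that is already met when the one before it is completed fails the run):
1. rack fully home against the end stop (y of rack_mid in the frame of rack_home below 0.004 m and x of rack_mid in the frame of rack_home between -0.006 and 0.006 m and z of rack_mid in the frame of rack_home below 0.005 m and angle between rack_mid's own z axis and vertical below 0.06 rad), for 0.2 s.
2. locking lever snapped down behind the rack (all of step 1 and value of joint lock_lever above 2.12 rad), for 0.2 s.
3. power switch on (all of step 2 and value of joint switch above 0.55 rad), for 0.2 s.
At the end, for the whole second after the job is handed in: The rack stands level within 4 mm of home along the channel (6 mm across it) and at rest, with all tubes in it; the lever reads over 2.12 rad (down in its fork); the switch reads over 0.55 rad (on) (all of step 3 and linear speed of rack below 0.02 m/s and z of each of tube_07_mid, tube_08_mid, tube_03_mid, tube_04_mid, tube_10_mid, tube_01_mid in the frame of rack above 0.04 m); the robot touches nothing.
It fails at once if the rack is lifted or tipped (z of rack_mid in the frame of rack_home above 0.012 m or angle between rack_mid's own z axis and vertical above 0.15 rad).
It fails at once if a tube is lifted out of the rack (z of any of tube_07_mid, tube_08_mid, tube_03_mid, tube_04_mid, tube_10_mid, tube_01_mid in the frame of rack above 0.065 m).
It fails at once if a bystander is moved by more than 20 mm (distance of any of iodine_bottle_mid, saline_bottle_mid, label_roll_mid, pad_box_mid, swab_mid from where it was at the start of the episode above 0.02 m).
It also fails if it takes over 56 s, if anything falls off the work surface, if the arm or the gripper's body presses on something with over 40 N, if the wrist force passes 120 N, or if a joint passes its speed limit or range.

### The arm

A 7-joint arm with a two-finger parallel gripper is mounted at the origin on a cart in front of the work surface, level with it; the furniture and walls round the work are solid. World frame = base frame: x ahead of the robot, y to its left, z up, the work surface at z = 0. Lengths are in m, angles in rad, forces in N, time in s.
With the tool pointing down it reaches from about 0.425 to 1.025 m from the base axis. Payload 9.4 kg.
Tool frame: the origin (TCP) lies on the centre line of the jaws, within the pads' length; the fingertips stand 11 mm ahead of it and the grasp point (between the pads) lies 8 mm behind it; z points along the fingers, y is the line along which they close (so a half turn about z gives the same grasp; the last joint's range is limited). The gripper opens to 93 mm and grips with 3 to 60 N. Pads are 15 mm wide; open, the fingers measure 128 mm over their backs; the gripper's body (75 mm by 188 mm) begins 65 mm behind the grasp point.
Start: joints at [1.06, 0.599, -0.003, 1.599, 0.002, 0.943, -0.08], TCP at [0.305, -0.658, 0.23] pointing down, gripper open.
Joint ranges: [-2.57, 2.57], [-0.35, 1.97], [-1.29, 1.29], [0.11, 2.56], [-1.05, 4.19], [0.11, 1.86], [-2.63, 2.63]. Speed limits (rad/s): [2.22, 2.22, 3.01, 3.01, 3.14, 3.14, 3.14].

### API

Orientations are given as a unit quaternion [x, y, z, w].
In Python, from bench import env gives the robot as it stands. The module is installed in compiled form; this text tells all that it offers.
- The arm moves only by the tool apply_moves, never from a script. Its argument "series" is a list of rows, each an object with "hand": the opening, from -1 (shut) to 1 (fully open), so that 0 is half open; "slide": the shift along the tool's x, y, z in mm, a list of three; "turn": the turn about the tool's z in rad. A call has 1 to 12 rows; each row is the pose to reach, as a shift and turn from the pose commanded when the call began, along the tool's axes at that moment; what a row does not reach only later rows make up. A row lasts 1/12 s, in which the tool goes at most 41.7 mm and 7.16 degrees, less where a joint would pass 70% of its speed; a pose out of reach is approached as far as the arm can. A call with a gripper value outside its range is refused whole. The fingers move at their own pace and stop on an object; "force" is the grip in N (left out, the last holds). Time passes only in rows, so rows that repeat a pose let the fingers close. It gives the time, the measured TCP pose, the force, the opening and the grip force at its end, in the units of the state.
- env.read_state(): the state, without advancing time (a new reading comes with each control period).
- env.grab_frame(name): name is "side" or "top" or "wrist"; returns a dict with "frame" (400x640x3 uint8, blue, green, red), "fov_y" (degrees; the focal length in pixels is half the picture's height over the tangent of half this angle, whatever the lens; pixels are square), "cx", "cy" (the principal point, pixels), "xyz" and "attitude" of the camera in the world. Camera axes: x right, y up, looking along -z (the intrinsics and any distortion apply to the point x, -y, -z); pixel columns grow to the right and rows downward; lengths in m; the calibration is good to about 2 mm. A picture is of the moment at which its call begins. There is no depth.
- env.sign_off(): hands the job in; it is judged then, once.
Trained networks look in a picture, given as the dict that the camera call returned (one of the last four; its "shot" number tells which), for a name from the list of things; names that differ only in an ending like _2 or _b are one class to them, and where a whole thing is asked for, a point or a joint stands for the part that bears it (a point fixed in the world has none). Each returns a list of dicts, best first, with "confidence" (0 to 1); they miss things now and then, are a little off and sometimes report something else, mostly with a low value. They report only what shows in the picture. A call takes as long as a camera call.
- env.recognise(picture, name): "box" ([left, top, width, height] in pixels, round what is visible of it).
- env.regions_of(picture, name): "region" (400x640 bool, what is visible of it) and "box" ([left, top, width, height] in pixels, round what is visible of it).
- env.landmark_of(picture, name): "position" ([column, row] in pixels: a listed point, or the origin of a listed thing).
The state is a dict: "time_s": time; "qpos": joint angles; "dq": joint speeds; "effort": joint torques, N m; "ee_pos": TCP position; "ee_rot": TCP orientation; "force": force on the tool from outside, world axes, zero at the start; "torque": the same for the moment, N m; "opening": finger opening in m; "grip_force": force on a finger pad.
Only numpy, scipy, OpenCV 4.12 (cv2) and the standard library are available. Lean on these libraries where they do the work, as an engineer would, in place of code of your own. Each camera call takes 0.05 s, during which the arm holds its last target. There are 200 camera calls.

## Working session

There is one attempt and no reset: what is moved stays moved. The work goes in short steps, Python scripts to look and compute and a tool call to move; the robot and the scene stay as the last step left them, time stands still between calls to the robot, and variables do not carry over. Pictures are saved under pics/ and viewed, at most 10 in all, crops included, and the job is handed in when it is done.

Besides the shell and the picture viewer there is one more tool, called after "Request:" as name(argument=value, ...) on one line, values as JSON. apply_moves: Moves the arm, as the interface text tells. Its arguments: {"type":"object","properties":{"series":{"type":"array"},"force":{"type":"number"}},"required":["series"]}

```bash
mkdir -p pics
cat > h.py <<'E'
import numpy as np, cv2
from scipy.spatial.transform import Rotation as R
from bench import env
def cam(p):
    f=200/np.tan(np.radians(p['fov_y'])/2)
    a=np.array(p['attitude'],float)
    Rm=R.from_quat(a).as_matrix() if a.size==4 else (a.reshape(3,3))
    return f,Rm,np.array(p['xyz'],float)
def proj(p,X):
    f,Rm,c=cam(p); q=Rm.T@(np.array(X)-c)
    return np.array([p['cx']+f*q[0]/-q[2], p['cy']-f*q[1]/-q[2]])
def ray(p,uv):
    f,Rm,c=cam(p); d=Rm@np.array([(uv[0]-p['cx'])/f,-(uv[1]-p['cy'])/f,-1]); return c,d/np.linalg.norm(d)
def tri(obs):
    A=np.zeros((3,3));b=np.zeros(3)
    for p,uv in obs:
        c,d=ray(p,uv);M=np.eye(3)-np.outer(d,d);A+=M;b+=M@c
    X=np.linalg.solve(A,b)
    return X,[np.round(proj(p,X)-uv,1) for p,uv in obs]
def atz(p,uv,z):
    c,d=ray(p,uv); return c+d*(z-c[2])/d[2]
E
python3 - <<'E'
from h import *
P={n:env.grab_frame(n) for n in('side','top')}
for n,p in P.items():
    print(n,{k:v for k,v in p.items() if k!='frame'})
    cv2.imwrite(f'pics/{n}0.png',p['frame'])
for k in ['mixer','rack_home','rack_mid','lever_pivot','lever_grip','switch_base','switch_tip','swab_mid','iodine_bottle_mid','saline_bottle_mid','tube_07_mid','tube_01_mid']:
    o=[]
    for n,p in P.items():
        l=env.landmark_of(p,k)
        if l: o.append((p,np.array(l[0]['position']))); print(k,n,np.round(l[0]['position'],1),round(l[0]['confidence'],2),len(l))
    if len(o)==2: print('   ',*[np.round(v,4) for v in tri(o)])
s=env.read_state(); print(s)
E
```

```text
side {'fov_y': 51.670378915467104, 'cx': 318.86492213963055, 'cy': 202.5753363794108, 'xyz': array([ 0.27943981, -0.54026036,  0.566489  ]), 'attitude': array([ 0.47905611, -0.10286096, -0.16222654,  0.85650886]), 'shot': 1}
top {'fov_y': 50.48446039110316, 'cx': 316.91704741710726, 'cy': 202.40501723485932, 'xyz': array([0.32559729, 0.18582561, 1.2328371 ]), 'attitude': array([-0.07708177,  0.08148235,  0.71474439, -0.69033288]), 'shot': 2}
mixer side [340.2 285.8] 0.81 1
mixer top [371.  215.5] 0.72 2
    [ 0.5632  0.0136 -0.0051] [[-0.1  0. ]
 [ 0.  -0.1]]
rack_home side [361.8 246.1] 0.62 1
rack_home top [372.5 192.5] 0.86 1
    [0.6098 0.018  0.0796] [[ 1.2 -0.3]
 [-0.2  0.8]]
rack_mid side [346. 232.] 0.77 1
rack_mid top [352.1 200.3] 0.6 1
    [0.5959 0.0741 0.0774] [[-1.8  0.4]
 [ 0.4 -1.3]]
lever_pivot side [320.1 235. ] 0.95 1
lever_pivot top [345.7 214.7] 0.68 1
    [0.5526 0.0948 0.0681] [[ 0.5 -0.1]
 [-0.1  0.4]]
lever_grip side [291.4 206.5] 0.73 2
lever_grip top [352.1 234.8] 0.59 2
    [0.4857 0.0871 0.1552] [[-1.1  0.2]
 [ 0.1 -0.8]]
switch_base side [370.2 250.5] 0.
[... 796 characters left out ...]
1]]
{'time_s': 1.3, 'qpos': array([ 1.06030838,  0.59928892, -0.00244285,  1.59939482,  0.00179799,
        0.94291316, -0.0797728 ]), 'dq': array([ 0.00117783,  0.00048393, -0.00024961, -0.00045819,  0.00130505,
       -0.00067687,  0.00129895]), 'effort': array([-1.02198745e-03, -7.64831042e+01,  1.49582438e+00, -2.52703017e+01,
       -5.24036482e-02,  1.04192967e-02,  1.58121929e-05]), 'ee_pos': array([ 0.30468689, -0.65786871,  0.22962842]), 'ee_rot': array([ 9.76570508e-01,  2.15197679e-01, -3.72135804e-05,  1.02378380e-05]), 'force': array([ 0.03736124, -0.05377109,  0.20379231]), 'torque': array([0.02017922, 0.02095499, 0.03144219]), 'grip_force': 0.0, 'opening': 0.09320412294119196}
```

View pics/side0.png

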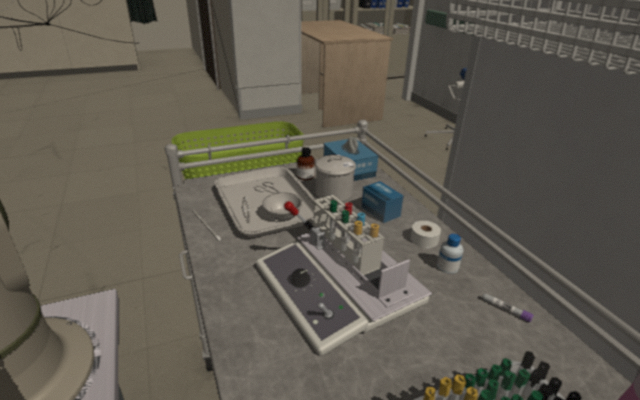

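View pics/top0.png

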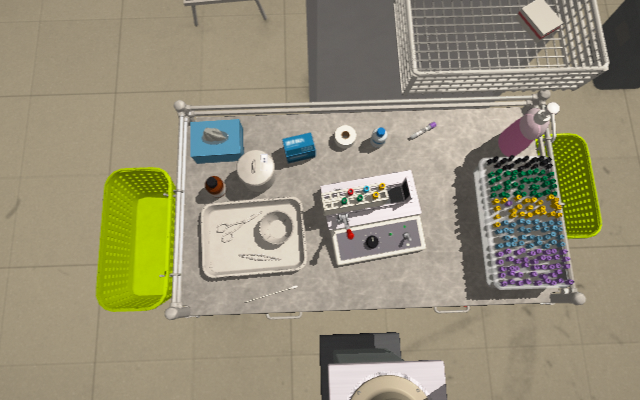

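The side view shows the mixer: lever with red grip at (291,207), toggle near (323,308), knob at (300,275), stop at (395,280). In the top view the grip is at (350,235), the toggle at (407,240), the knob at (372,241), and the rack in the channel around (352,195). The network mistook the knob for the switch in the side view. I'll move over the mixer for wrist views.

Request:
apply_moves(series=[{"hand":-1,"slide":[0,0,-40],"turn":0},{"hand":-1,"slide":[0,0,-80],"turn":0},{"hand":-1,"slide":[10,-10,-120],"turn":0},{"hand":-1,"slide":[35,-40,-150],"turn":0},{"hand":-1,"slide":[60,-70,-160],"turn":0.1},{"hand":-1,"slide":[85,-100,-170],"turn":0.2},{"hand":-1,"slide":[110,-130,-180],"turn":0.2},{"hand":-1,"slide":[135,-160,-190],"turn":0.2},{"hand":-1,"slide":[160,-190,-200],"turn":0.2},{"hand":-1,"slide":[185,-220,-200],"turn":0.2},{"hand":-1,"slide":[210,-250,-200],"turn":0.2},{"hand":-1,"slide":[235,-275,-200],"turn":0.2}])

```text
time_s: 2.3
ee_pos: [0.4022, -0.3071, 0.4302]
ee_rot: [0.993, 0.117, 0.0, 0.0]
force: [1.4, 0.6, -0.7]
opening: 0.0177
grip_force: 0.0
```

Request:
apply_moves(series=[{"hand":-1,"slide":[15,-30,0],"turn":0},{"hand":-1,"slide":[32,-62,0],"turn":0},{"hand":-1,"slide":[50,-95,0],"turn":0},{"hand":-1,"slide":[68,-130,0],"turn":0},{"hand":-1,"slide":[87,-165,0],"turn":0},{"hand":-1,"slide":[105,-200,0],"turn":0},{"hand":-1,"slide":[122,-235,0],"turn":0},{"hand":-1,"slide":[138,-265,0],"turn":0},{"hand":-1,"slide":[145,-280,0],"turn":0},{"hand":-1,"slide":[145,-280,0],"turn":0}])

```text
time_s: 3.13
ee_pos: [0.479, 0.0008, 0.4298]
ee_rot: [0.993, 0.12, 0.0, -0.001]
force: [-0.6, 0.4, 0.7]
opening: 0.0002
grip_force: 0.0
```

Run:
```python
from h import *
import pickle
p=env.grab_frame('wrist'); cv2.imwrite('pics/w1.png',p['frame']); pickle.dump(p,open('w1.pkl','wb'))
s=env.read_state(); print(s['ee_pos'],s['ee_rot'],p['xyz'],p['fov_y'],p['cx'],p['cy'])
for k in ['rack_home','rack_mid','lever_pivot','lever_grip','switch_base','switch_tip','mixer']:
    for l in env.landmark_of(p,k): print(k,np.round(l['position'],1),round(l['confidence'],2))
```

```text
[ 0.47866629 -0.00179177  0.42966875] [ 9.92952909e-01  1.18509484e-01  8.43073531e-05 -1.21366368e-04] [0.55261062 0.01953297 0.58513376] 69.89677490633241 322.0506995441179 201.27384823809783
rack_mid [296.7  83.4] 0.6
rack_mid [274.1 111.8] 0.22
lever_pivot [273.9 111.2] 0.79
lever_pivot [298.3  82.6] 0.29
lever_grip [265.1 153.3] 0.71
switch_base [366.6 159.4] 0.56
switch_tip [366.1 168.2] 0.43
mixer [321.8 120. ] 0.69
```

View pics/w1.png

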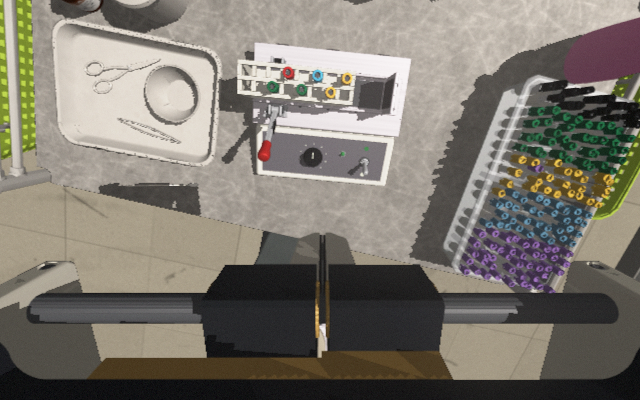

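The wrist view shows the fingertips at (323,240), grip at (265,150), pivot near (274,112), the toggle at (365,163), and the mixer's back corners at (257,43) and (411,58). Next I fit a mixer model to all views.

```bash
cat > fit.py <<'E'
from h import *
import pickle
from scipy.optimize import least_squares
def model(v):
    ox,oy,psi,hy,px,bx,by,rk=v
    m=lambda x,y,z:np.array([ox+x*np.cos(psi)-y*np.sin(psi),oy+x*np.sin(psi)+y*np.cos(psi),z])
    t=np.radians(37);a=np.radians(30)
    return dict(mixer=m(0,0,0),rack_home=m(.045,hy,.078),rack_mid=m(.045,hy+rk,.078),lever_pivot=m(px,hy+.0965,.066),
      lever_grip=m(px-.102*np.sin(t),hy+.0965,.066+.102*np.cos(t)),switch_base=m(bx,by,.029),
      switch_tip=m(bx-.035*np.sin(a),by,.029+.035*np.cos(a)),
      cBL=m(.12,.136,.04),cBR=m(.12,-.136,.04))
def fit(obs):
    f=lambda v:np.concatenate([(proj(p,model(v)[k])-uv)*w for p,k,uv,w in obs])
    return least_squares(f,[.563,.013,.15,0,.01,-.05,-.07,.05],loss='soft_l1',f_scale=2)
E
python3 - <<'E'
from fit import *
P={n:env.grab_frame(n) for n in('side','top')}
obs=[]
w=pickle.load(open('w1.pkl','rb'))
P['wrist']=w
pickle.dump(P,open('P.pkl','wb'))
S={'side':dict(mixer=[340.2,285.8],rack_home=[361.8,246.1],rack_mid=[346,232],lever_pivot=[320.1,235],lever_grip=[291.4,206.5]),
'top':dict(mixer=[371,215.5],rack_home=[372.5,192.5],rack_mid=[352.1,200.3],lever_pivot=[345.7,214.7],lever_grip=[352.1,234.8],switch_base=[407.3,236]),
'wrist':dict(rack_mid=[296.7,83.4],lever_pivot=[273.9,111.2],lever_grip=[265.1,153.3],switch_base=[366.6,159.4],switch_tip=[366.1,168.2],mixer=[321.8,120],cBL=[257,43],cBR=[411,58])}
for n,d in S.items():
    for k,uv in d.items(): obs.append((P[n],k,np.array(uv),1.))
r=fit(obs); print(np.round(r.x,4)); M=model(r.x)
for p,k,uv,_ in obs: print(p['shot'],k,np.round(proj(p,M[k])-uv,1))
for k in M: print(k,np.round(M[k],4), 'side',np.round(proj(P['side'],M[k])))
np.save('v.npy',r.x)
w=P['wrist']['frame'][30:200,220:430]; cv2.imwrite('pics/w1c.png',cv2.resize(w,None,fx=3.4,fy=3.4,interpolation=cv2.INTER_CUBIC))
E
```

```text
[ 0.5568  0.0131  0.12   -0.0089  0.0013 -0.0673 -0.0861  0.0643]
4 mixer [-2.8 -0.9]
4 rack_home [-0.2  3.6]
4 rack_mid [-2.1  0.4]
4 lever_pivot [-2.7 -0.2]
4 lever_grip [-1.5  2.1]
5 mixer [0.6 1.7]
5 rack_home [2.8 3.4]
5 rack_mid [ 0.6 -1. ]
5 lever_pivot [-2.   2.3]
5 lever_grip [-2.4 -0.7]
5 switch_base [-0.6 -2.5]
3 rack_mid [-0.1  1.7]
3 lever_pivot [ 2.3 -0.8]
3 lever_grip [-0.2 -2.3]
3 switch_base [-0.7 -0.5]
3 switch_tip [0.7 2.3]
3 mixer [ 4.1 -2.4]
3 cBL [-1.6 -8.5]
3 cBR [ 1.8 -2.5]
mixer [0.5568 0.0131 0.    ] side [337. 285.]
rack_home [0.6025 0.0097 0.078 ] side [362. 250.]
rack_mid [0.5948 0.0735 0.078 ] side [344. 232.]
lever_pivot [0.5476 0.1003 0.066 ] side [317. 235.]
lever_grip [0.4867 0.0929 0.1475] side [290. 209.]
switch_base [ 0.5003 -0.0804  0.029 ] side [331. 315.]
switch_tip [ 0.483  -0.0825  0.0593] side [322. 306.]
cBL [0.6596 0.1625 0.04  ] side [352. 219.]
cBR [ 0.6922 -0.1075  0.04  ] side [433. 293.]
```

View pics/w1c.png

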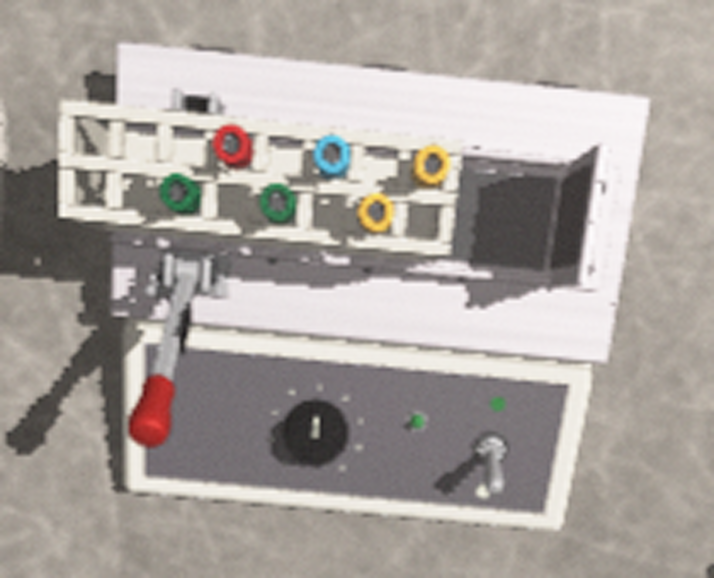

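The crop shows the toggle foot at about (490,443), the green dot at (498,403), the white dot at (483,492), and the clevis at (190,275). I'll take closer views for accuracy.

Request:
apply_moves(series=[{"hand":-1,"slide":[-3,-22,32],"turn":0.03},{"hand":-1,"slide":[-6,-44,64],"turn":0.06},{"hand":-1,"slide":[-8,-64,96],"turn":0.09},{"hand":-1,"slide":[-11,-85,128],"turn":0.1},{"hand":-1,"slide":[-13,-106,160],"turn":0.1},{"hand":-1,"slide":[-13,-106,160],"turn":0.1},{"hand":-1,"slide":[-13,-106,160],"turn":0.1},{"hand":-1,"slide":[-13,-106,160],"turn":0.1}])

```text
time_s: 4.3
ee_pos: [0.4421, 0.0961, 0.2703]
ee_rot: [0.998, 0.067, 0.0, 0.0]
force: [0.2, 0.6, 0.4]
opening: 0.0005
grip_force: 0.0
```

```bash
cat > shot.py <<'E'
import sys,pickle
from h import *
n=sys.argv[1]
p=env.grab_frame('wrist'); pickle.dump(p,open(n+'.pkl','wb')); cv2.imwrite(f'pics/{n}.png',p['frame'])
s=env.read_state(); print(s['time_s'],s['ee_pos'],s['ee_rot'],p['xyz'])
for k in sys.argv[2:]:
    for l in env.landmark_of(p,k): print(k,np.round(l['position'],1),round(l['confidence'],2))
E
python3 shot.py wA rack_mid lever_pivot lever_grip mixer rack_home
```

```text
4.35 [0.44242595 0.09594228 0.27065794] [ 9.97801862e-01  6.62627086e-02  8.34885434e-04 -2.03121961e-06] [0.51725827 0.1070315  0.42553347]
rack_mid [363.   50.5] 0.65
lever_pivot [324.5  90.5] 0.91
lever_grip [331.2 153.1] 0.83
mixer [390.7  98.5] 0.98
```

View pics/wA.png

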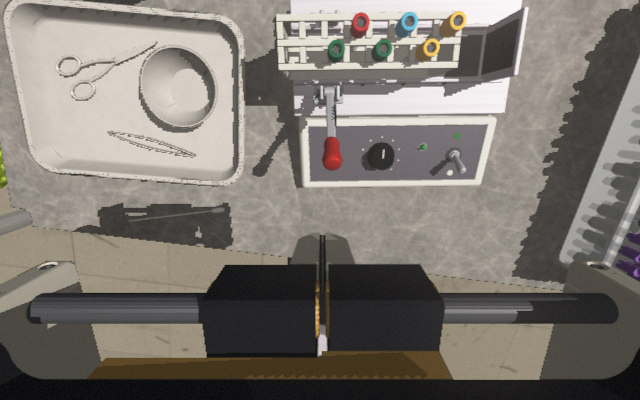

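Request:
apply_moves(series=[{"hand":-1,"slide":[-2,35,0],"turn":0},{"hand":-1,"slide":[-4,70,0],"turn":0},{"hand":-1,"slide":[-6,105,0],"turn":0},{"hand":-1,"slide":[-8,135,0],"turn":0},{"hand":-1,"slide":[-10,150,0],"turn":0},{"hand":-1,"slide":[-10,150,0],"turn":0},{"hand":-1,"slide":[-10,150,0],"turn":0},{"hand":-1,"slide":[-10,150,0],"turn":0}])

```text
time_s: 5.27
ee_pos: [0.4516, -0.0528, 0.2699]
ee_rot: [0.998, 0.067, 0.0, -0.0]
force: [0.1, 0.1, -0.2]
opening: 0.0005
grip_force: 0.0
```

```bash
python3 shot.py wB switch_base switch_tip mixer rack_home
```

```text
5.3167 [ 0.45156305 -0.05238742  0.26980334] [ 9.97716422e-01  6.75416731e-02  2.07331022e-04 -1.42600886e-04] [ 0.52673595 -0.04189177  0.42515459]
switch_base [345.3 146.8] 0.74
switch_tip [345.  162.3] 0.53
mixer [285.6  91.1] 0.84
```

View pics/wB.png

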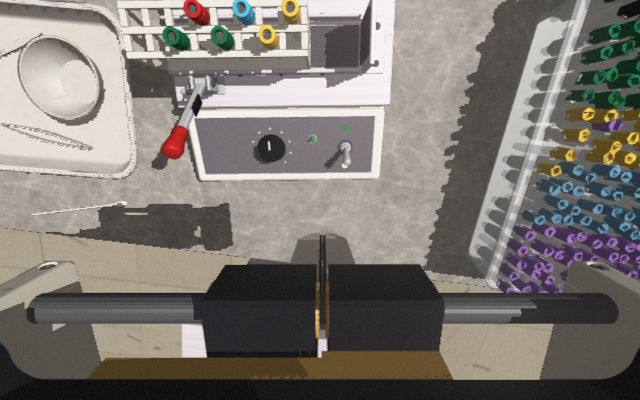

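The A view shows pivot (325,90), grip (332,153), toggle foot (452,153) and rack left plate (281,42). The B view shows toggle foot (346,147), tip (345,163), the green dot (345,128) and the rack's right end at (309,35). Refitting with these.

Run:
```python
from fit import *
P=pickle.load(open('P.pkl','rb'));A=pickle.load(open('wA.pkl','rb'));B=pickle.load(open('wB.pkl','rb'))
for p,u in((A,[(337,50),(384,48),(431,46),(361,24),(409,21),(457,19)]),(B,[(176,38),(222,37),(267,36),(197,11),(243,10),(290,9)])):
    X=np.array([atz(p,q,.136) for q in u]); print(np.round(X,4).tolist(),[round(float(np.arctan2(-(X[i+2]-X[i])[0],(X[i+2]-X[i])[1])-np.pi),3) for i in(0,3)])
S={'side':dict(mixer=[340.2,285.8],rack_home=[361.8,246.1],rack_mid=[346,232],lever_pivot=[320.1,235],lever_grip=[291.4,206.5]),
'top':dict(mixer=[371,215.5],rack_home=[372.5,192.5],rack_mid=[352.1,200.3],lever_pivot=[345.7,214.7],lever_grip=[352.1,234.8],switch_base=[407.3,236])}
obs=[(P[n],k,np.array(uv),.7) for n,d in S.items() for k,uv in d.items()]
W=[(A,dict(rack_mid=[363,50.5],lever_pivot=[324.5,90.5],lever_grip=[331.2,153.1],mixer=[390.7,98.5],switch_base=[451,152])),
(B,dict(switch_base=[345.3,146.8],switch_tip=[345,162.3],mixer=[285.6,91.1],lever_pivot=[200,83],lever_grip=[176,141]))]
obs+=[(p,k,np.array(uv),1.) for p,d in W for k,uv in d.items()]
r=fit(obs); print(np.round(r.x,4)); M=model(r.x)
for p,k,uv,_ in obs: print(p['shot'],k,np.round(proj(p,M[k])-uv,1))
for k in M: print(k,np.round(M[k],4))
np.save('v.npy',r.x)
```

```text
[[0.579, 0.1014, 0.136], [0.5863, 0.0591, 0.136], [0.5936, 0.017, 0.136], [0.6026, 0.0832, 0.136], [0.6106, 0.0412, 0.136], [0.6178, -0.0008, 0.136]] [-6.112, -6.104]
[[0.5787, 0.0981, 0.136], [0.5851, 0.057, 0.136], [0.5913, 0.0168, 0.136], [0.6027, 0.0796, 0.136], [0.6089, 0.0394, 0.136], [0.6152, -0.0016, 0.136]] [-6.13, -6.131]
[ 0.5588  0.014   0.1743 -0.0056  0.0055 -0.0781 -0.0778  0.0565]
4 mixer [-2.1 -1.5]
4 rack_home [-1.1  1.5]
4 rack_mid [-2.   0.9]
4 lever_pivot [-3.1 -1.4]
4 lever_grip [-1.   1.7]
5 mixer [0.2 1. ]
5 rack_home [0.4 2.9]
5 rack_mid [ 1.2 -0.8]
5 lever_pivot [-3.5  2.1]
5 lever_grip [-2.7 -1.2]
5 switch_base [-1.9 -0.7]
6 rack_mid [-0.1  0.4]
6 lever_pivot [3.1 1.3]
6 lever_grip [ 0.3 -1. ]
6 mixer [ 1.  -1.1]
6 switch_base [0.7 1.6]
7 switch_base [-1.5 -0.7]
7 switch_tip [ 0.8 -0.2]
7 mixer [-0.4 -1.6]
7 lever_pivot [ 0.1 -0.7]
7 lever_grip [-0.7  0.1]
mixer [0.5588 0.014  0.    ]
rack_home [0.6041 0.0163 0.078 ]
rack_mid [0.5943 0.0719 0.078 ]
lever_pivot [0.5485 0.1045 0.066 ]
lever_grip [0.488  0.0938 0.1475]
switch_base [ 0.4954 -0.0762  0.029 ]
switch_tip [ 0.4781 -0.0792  0.0593]
cBL [0.6534 0.1687 0.04  ]
cBR [ 0.7006 -0.0991  0.04  ]
```

Request:
apply_moves(series=[{"hand":-1,"slide":[20,-31,0],"turn":-0.033},{"hand":-1,"slide":[42,-64,0],"turn":-0.033},{"hand":-1,"slide":[64,-97,0],"turn":-0.033},{"hand":-1,"slide":[86,-131,0],"turn":-0.033},{"hand":-1,"slide":[108,-165,0],"turn":-0.033},{"hand":-1,"slide":[132,-200,0],"turn":-0.033},{"hand":-1,"slide":[154,-234,20],"turn":-0.033},{"hand":-1,"slide":[154,-234,60],"turn":-0.033},{"hand":-1,"slide":[154,-234,90],"turn":-0.033},{"hand":-1,"slide":[154,-234,120],"turn":-0.033},{"hand":-1,"slide":[154,-234,120],"turn":-0.033},{"hand":-1,"slide":[154,-234,120],"turn":-0.033}])

```text
time_s: 6.52
ee_pos: [0.5719, 0.1993, 0.1487]
ee_rot: [0.996, 0.084, -0.002, 0.0]
force: [-0.1, -0.4, 0.5]
opening: 0.0002
grip_force: 0.0
```

Run:
```python
from h import *
s=env.read_state(); print(s['time_s'],s['ee_pos'],R.from_quat(s['ee_rot']).as_matrix().round(3).tolist(),s['force'])
p=env.grab_frame('side'); cv2.imwrite('pics/s1.png',cv2.resize(p['frame'][130:360,180:480],None,fx=2.6,fy=2.6,interpolation=cv2.INTER_CUBIC))
```

```text
6.5167 [0.57191491 0.19933284 0.14867161] [[0.986, 0.167, -0.003], [0.167, -0.986, -0.001], [-0.003, 0.0, -1.0]] [-0.06097044 -0.38857139  0.4591562 ]
```

View pics/s1.png

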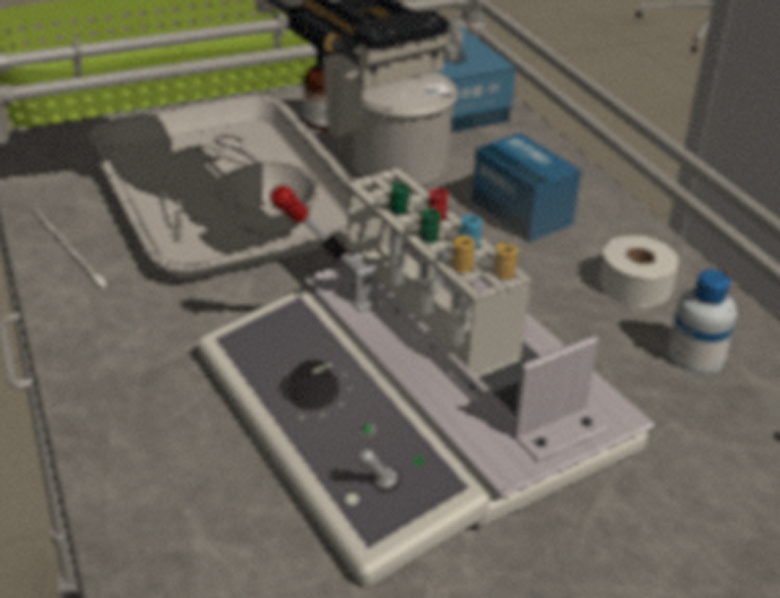

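The gripper hangs behind the rack's left plate (350,170), clear of the lever grip (285,200). Lowering and pushing.

Request:
apply_moves(series=[{"hand":-1,"slide":[0,0,30],"turn":0},{"hand":-1,"slide":[0,0,60],"turn":0},{"hand":-1,"slide":[0,0,60],"turn":0},{"hand":-1,"slide":[0,8,60],"turn":0},{"hand":-1,"slide":[0,14,60],"turn":0},{"hand":-1,"slide":[0,20,60],"turn":0},{"hand":-1,"slide":[0,26,60],"turn":0},{"hand":-1,"slide":[0,32,60],"turn":0},{"hand":-1,"slide":[0,38,60],"turn":0},{"hand":-1,"slide":[0,44,60],"turn":0},{"hand":-1,"slide":[0,50,60],"turn":0},{"hand":-1,"slide":[0,50,60],"turn":0}])

```text
time_s: 7.57
ee_pos: [0.5826, 0.15, 0.0915]
ee_rot: [0.997, 0.083, 0.002, -0.001]
force: [0.5, 2.0, 1.9]
opening: 0.0002
grip_force: 1.3
```

Request:
apply_moves(series=[{"hand":-1,"slide":[0,5,0],"turn":0},{"hand":-1,"slide":[0,10,0],"turn":0},{"hand":-1,"slide":[0,15,0],"turn":0},{"hand":-1,"slide":[0,19,0],"turn":0},{"hand":-1,"slide":[0,22,0],"turn":0},{"hand":-1,"slide":[0,24,0],"turn":0},{"hand":-1,"slide":[0,24,0],"turn":0}])

```text
time_s: 8.15
ee_pos: [0.5862, 0.1273, 0.0913]
ee_rot: [0.996, 0.084, 0.002, -0.001]
force: [-0.5, 4.6, 4.9]
opening: 0.0006
grip_force: 2.7
```

Request:
apply_moves(series=[{"hand":-1,"slide":[0,2,0],"turn":0},{"hand":-1,"slide":[0,4,0],"turn":0},{"hand":-1,"slide":[0,6,0],"turn":0},{"hand":-1,"slide":[0,6,0],"turn":0}])

```text
time_s: 8.48
ee_pos: [0.5871, 0.1215, 0.0912]
ee_rot: [0.996, 0.084, 0.002, -0.001]
force: [-1.3, 5.2, 6.2]
opening: 0.0004
grip_force: 2.8
```

Run:
```python
from h import *
s=env.read_state(); print(s['time_s'],s['ee_pos'],s['force'],s['torque'])
p=env.grab_frame('side'); cv2.imwrite('pics/s2.png',cv2.resize(p['frame'][150:330,270:450],None,fx=3.3,fy=3.3,interpolation=cv2.INTER_CUBIC))
for k in['rack_mid','rack_home']:
    for l in env.landmark_of(p,k): print(k,np.round(l['position'],1),round(l['confidence'],2))
```

```text
8.4833 [0.58714481 0.12146992 0.09124199] [-1.30960181  5.16183218  6.22305336] [ 0.97445081  0.11294885 -0.00385363]
rack_mid [359.1 245.8] 0.74
rack_mid [337.3 283.2] 0.58
rack_mid [374.8 259.3] 0.26
rack_home [360.2 250.2] 0.92
```

View pics/s2.png

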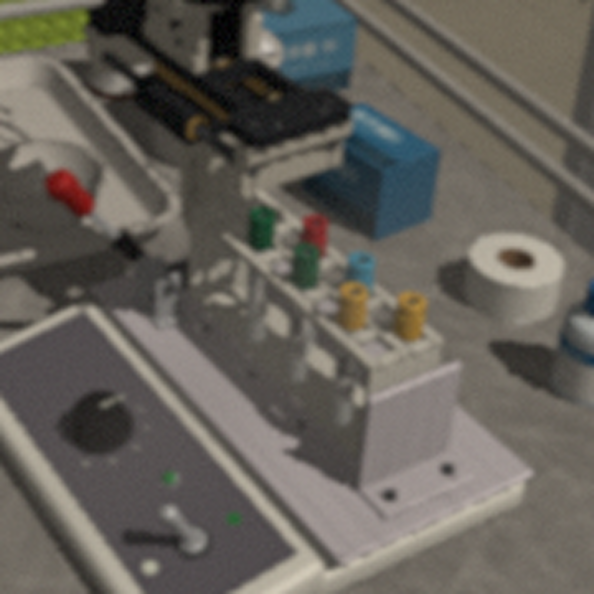

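The rack's right end is now at the stop plate (about (365,420)), standing level. A few more mm to confirm contact by force.

Request:
apply_moves(series=[{"hand":-1,"slide":[0,1,0],"turn":0},{"hand":-1,"slide":[0,2,0],"turn":0},{"hand":-1,"slide":[0,3,0],"turn":0},{"hand":-1,"slide":[0,3,0],"turn":0}])

```text
time_s: 8.97
ee_pos: [0.5875, 0.1186, 0.0911]
ee_rot: [0.996, 0.084, 0.001, -0.001]
force: [-0.5, 5.1, 5.5]
opening: 0.0003
grip_force: 2.9
```

Request:
apply_moves(series=[{"hand":-1,"slide":[0,1,0],"turn":0},{"hand":-1,"slide":[0,2,0],"turn":0},{"hand":-1,"slide":[0,3,0],"turn":0},{"hand":-1,"slide":[0,4,0],"turn":0},{"hand":-1,"slide":[0,4,0],"turn":0}])

```text
time_s: 9.38
ee_pos: [0.5878, 0.1169, 0.0912]
ee_rot: [0.996, 0.085, 0.002, -0.002]
force: [-2.8, 11.0, 5.1]
opening: 0.0002
grip_force: 6.1
```

Request:
apply_moves(series=[{"hand":-1,"slide":[0,1,0],"turn":0},{"hand":-1,"slide":[0,2,0],"turn":0},{"hand":-1,"slide":[0,3,0],"turn":0},{"hand":-1,"slide":[0,3,0],"turn":0}])

```text
time_s: 9.72
ee_pos: [0.5888, 0.1169, 0.0914]
ee_rot: [0.996, 0.086, 0.003, -0.004]
force: [-1.6, 19.5, 2.4]
opening: 0.0004
grip_force: 9.7
```

Stop reached: force rises with no more travel. Retreat, lift, and go to the robot side of the lever.

Request:
apply_moves(series=[{"hand":-1,"slide":[0,-15,0],"turn":0},{"hand":-1,"slide":[0,-40,0],"turn":0},{"hand":-1,"slide":[0,-40,-40],"turn":0},{"hand":-1,"slide":[0,-40,-80],"turn":0},{"hand":-1,"slide":[0,-40,-120],"turn":0},{"hand":-1,"slide":[0,-40,-150],"turn":0},{"hand":-1,"slide":[-35,-35,-160],"turn":0},{"hand":-1,"slide":[-70,-25,-160],"turn":0},{"hand":-1,"slide":[-110,-15,-160],"turn":0},{"hand":-1,"slide":[-145,-3,-160],"turn":0},{"hand":-1,"slide":[-150,-3,-160],"turn":0},{"hand":-1,"slide":[-150,-3,-160],"turn":0}])

```text
time_s: 10.72
ee_pos: [0.4377, 0.0865, 0.2505]
ee_rot: [0.997, 0.082, 0.0, 0.001]
force: [0.5, 0.1, 0.5]
opening: 0.0006
grip_force: 0.0
```

Run:
```python
from h import *
P={n:env.grab_frame(n) for n in('side','top','wrist')}
s=env.read_state(); e=s['ee_pos']; y=R.from_quat(s['ee_rot']).as_matrix()[:,0]; print(s['time_s'],e,y,s['force'])
o={}
for k in['rack_mid','rack_home','lever_grip','lever_pivot']:
    o=[]
    for n,p in P.items():
        l=env.landmark_of(p,k)
        if l: o.append((p,np.array(l[0]['position']))); print(k,n,np.round(l[0]['position'],1),round(l[0]['confidence'],2))
    if len(o)>1:
        X,r=tri(o); print('  ',X.round(4),'xm,ym',round(.986*X[0]+.167*X[1],4),round(-.167*X[0]+.986*X[1],4),[i.tolist() for i in r])
```

```text
10.8667 [0.44099533 0.0887465  0.25018952] [0.98615016 0.16584332 0.00196364] [0.11608871 0.69554075 0.5201371 ]
rack_mid side [364.  250.5] 0.84
rack_mid top [376.4 194.6] 0.61
rack_mid wrist [420.3  44.7] 0.66
   [0.607  0.0092 0.0744] xm,ym 0.6 -0.0922 [[-0.4, 0.4], [-1.2, 0.0], [3.7, -0.5]]
rack_home side [362.2 246.8] 0.57
rack_home top [373.1 191.6] 0.93
   [0.6113 0.0164 0.079 ] xm,ym 0.6055 -0.0859 [[1.8, -0.5], [-0.4, 1.2]]
lever_grip wrist [327.  153.1] 0.57
lever_pivot side [317.7 232.8] 0.61
lever_pivot top [343.9 216.9] 0.58
lever_pivot wrist [419.2  43. ] 0.63
   [0.5547 0.0654 0.113 ] xm,ym 0.5579 -0.0281 [[10.2, -8.6], [13.7, -6.2], [-52.9, 40.4]]
```

Request:
apply_moves(series=[{"hand":-1,"slide":[0,0,37],"turn":0},{"hand":-1,"slide":[0,0,74],"turn":0},{"hand":-1,"slide":[0,0,109],"turn":0},{"hand":-1,"slide":[0,0,109],"turn":0},{"hand":-1,"slide":[10,0,109],"turn":0},{"hand":-1,"slide":[20,0,109],"turn":0},{"hand":-1,"slide":[30,0,109],"turn":0},{"hand":-1,"slide":[40,0,109],"turn":0},{"hand":-1,"slide":[50,0,109],"turn":0},{"hand":-1,"slide":[60,0,109],"turn":0},{"hand":-1,"slide":[70,0,109],"turn":0},{"hand":-1,"slide":[70,0,109],"turn":0}])

```text
time_s: 12.47
ee_pos: [0.5112, 0.1005, 0.141]
ee_rot: [0.997, 0.083, 0.001, -0.0]
force: [0.6, -0.1, 0.5]
opening: 0.0005
grip_force: 0.1
```

Request:
apply_moves(series=[{"hand":-1,"slide":[8,0,0],"turn":0},{"hand":-1,"slide":[16,0,0],"turn":0},{"hand":-1,"slide":[24,0,0],"turn":0},{"hand":-1,"slide":[32,0,0],"turn":0},{"hand":-1,"slide":[40,0,0],"turn":0},{"hand":-1,"slide":[46,0,0],"turn":0},{"hand":-1,"slide":[50,0,0],"turn":0},{"hand":-1,"slide":[50,0,0],"turn":0},{"hand":-1,"slide":[50,0,0],"turn":0}])

```text
time_s: 13.22
ee_pos: [0.5576, 0.1082, 0.1404]
ee_rot: [0.997, 0.083, -0.0, 0.0]
force: [0.0, 0.2, -0.6]
opening: 0.0002
grip_force: 0.0
```

Run:
```python
from h import *
s=env.read_state(); print(s['time_s'],s['ee_pos'],s['force'])
p=env.grab_frame('side'); cv2.imwrite('pics/s3.png',cv2.resize(p['frame'][150:330,260:440],None,fx=3.3,fy=3.3,interpolation=cv2.INTER_CUBIC))
```

```text
13.2167 [0.55757099 0.10821098 0.14042452] [ 0.03811761  0.18354522 -0.5951805 ]
```

View pics/s3.png

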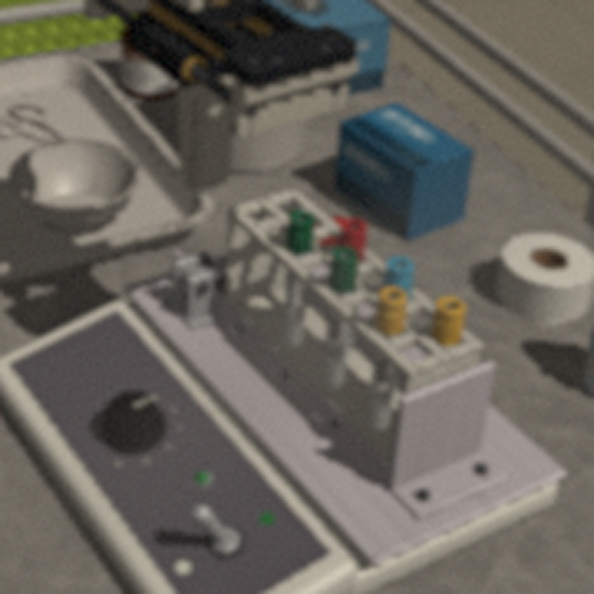

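The lever has left its open position (nothing red at the robot side). Lift and move over to the switch, then check with the wrist camera.

Request:
apply_moves(series=[{"hand":-1,"slide":[-20,0,-20],"turn":0},{"hand":-1,"slide":[-30,0,-60],"turn":0},{"hand":-1,"slide":[-40,5,-95],"turn":0},{"hand":-1,"slide":[-62,34,-100],"turn":0},{"hand":-1,"slide":[-84,65,-100],"turn":0},{"hand":-1,"slide":[-103,98,-100],"turn":0},{"hand":-1,"slide":[-120,130,-100],"turn":0},{"hand":-1,"slide":[-137,160,-100],"turn":0},{"hand":-1,"slide":[-148,171,-100],"turn":0},{"hand":-1,"slide":[-148,171,-100],"turn":0},{"hand":-1,"slide":[-148,171,-100],"turn":0},{"hand":-1,"slide":[-148,171,-100],"turn":0}])

```text
time_s: 14.27
ee_pos: [0.4406, -0.0841, 0.2408]
ee_rot: [0.996, 0.084, 0.0, -0.0]
force: [-0.2, 0.6, -0.6]
opening: 0.001
grip_force: 0.0
```

```bash
python3 shot.py wC switch_base switch_tip lever_grip lever_pivot
python3 - <<'E'
from h import *
import pickle
p=pickle.load(open('wC.pkl','rb'))
for k,X in dict(base=[.4954,-.0762,.029],tip=[.4781,-.0792,.0593]).items(): print(k,proj(p,X).round(1))
E
```

```text
14.3167 [ 0.44071771 -0.08380959  0.24073256] [ 9.96454774e-01  8.41294405e-02  3.03789892e-04 -1.67418247e-04] [ 0.51530849 -0.07070118  0.3961142 ]
switch_base [326.4 136.5] 0.66
switch_tip [325.6 150.8] 0.48
lever_pivot [164.5  57.7] 0.77
base [323.7 136. ]
tip [323.9 152.9]
```

View pics/wC.png

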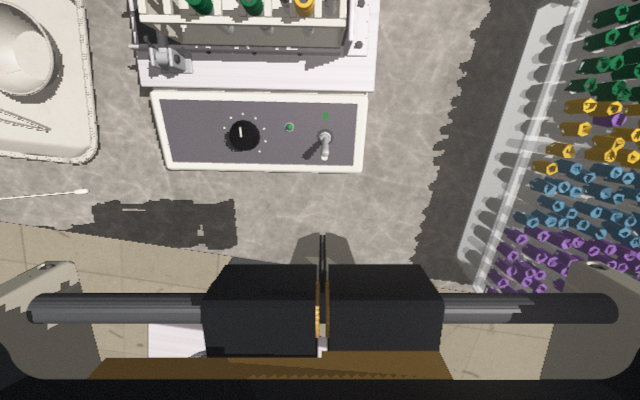

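The wrist view shows the toggle foot at (326,137) and its tip at (325,155), matching the prediction, and the lever arm running along the channel mouth from (165,58). Check the lock numerically before the switch.

Run:
```python
from h import *
g=[.649,.1215,.066]
for n in('side','top'):
    p=env.grab_frame(n); print(n,'exp',proj(p,g).round(1),'open would be',proj(p,[.488,.0938,.1475]).round(1))
    for k in('lever_grip','rack_mid'):
        print(k,[(np.round(l['position'],1).tolist(),round(l['confidence'],2)) for l in env.landmark_of(p,k)])
    print([(l['box'],round(l['confidence'],2)) for l in env.recognise(p,'lever_grip')])
    b,gg,r=[p['frame'][...,i].astype(int) for i in range(3)]
    m=((r>110)&(r>2*gg)&(r>2*b)).astype(np.uint8)
    N,_,st,c=cv2.connectedComponentsWithStats(m)
    print('red',[(st[i].tolist(),c[i].round(1).tolist()) for i in range(1,N) if st[i][4]>6])
```

```text
side exp [356.7 219.9] open would be [290.4 208.2]
lever_grip [([359.8, 218.5], 0.4)]
rack_mid [([366.2, 246.0], 0.65), ([361.3, 266.2], 0.65)]
[([327.5, 208.2, 74.7, 77.9], 0.52)]
red [([363, 216, 7, 9, 31], [366.8, 219.9])]
top exp [334.5 182.4] open would be [349.4 233.6]
lever_grip [([336.2, 181.4], 0.69)]
rack_mid [([373.9, 194.5], 0.73), ([372.0, 192.0], 0.66), ([372.5, 215.0], 0.34)]
[([331.3, 180.0, 16.6, 37.4], 0.63)]
red [([216, 177, 6, 10, 31], [218.7, 181.9]), ([333, 177, 7, 11, 53], [336.0, 181.6]), ([369, 184, 6, 5, 19], [371.5, 186.2])]
```

Both views place the grip at its locked position. Now the switch.

Request:
apply_moves(series=[{"hand":-1,"slide":[0,0,37],"turn":0},{"hand":-1,"slide":[0,0,74],"turn":0},{"hand":-1,"slide":[0,0,111],"turn":0},{"hand":-1,"slide":[0,0,148],"turn":0},{"hand":-1,"slide":[0,0,175],"turn":0},{"hand":-1,"slide":[0,0,185],"turn":0},{"hand":-1,"slide":[0,0,185],"turn":0},{"hand":-1,"slide":[8,0,185],"turn":0},{"hand":-1,"slide":[16,0,185],"turn":0},{"hand":-1,"slide":[24,0,185],"turn":0},{"hand":-1,"slide":[30,0,185],"turn":0},{"hand":-1,"slide":[30,0,185],"turn":0}])

```text
time_s: 15.92
ee_pos: [0.4717, -0.08, 0.0565]
ee_rot: [0.997, 0.083, 0.001, 0.0]
force: [0.1, -1.2, 0.0]
opening: 0.0005
grip_force: 0.5
```

Request:
apply_moves(series=[{"hand":-1,"slide":[4,0,0],"turn":0},{"hand":-1,"slide":[8,0,0],"turn":0},{"hand":-1,"slide":[12,0,0],"turn":0},{"hand":-1,"slide":[15,0,0],"turn":0},{"hand":-1,"slide":[15,0,0],"turn":0}])

```text
time_s: 16.33
ee_pos: [0.4845, -0.0775, 0.0555]
ee_rot: [0.997, 0.083, -0.0, 0.0]
force: [-1.2, -1.1, 1.4]
opening: 0.0005
grip_force: 0.6
```

Request:
apply_moves(series=[{"hand":-1,"slide":[2,0,0],"turn":0},{"hand":-1,"slide":[4,0,0],"turn":0},{"hand":-1,"slide":[4,0,0],"turn":0}])

```text
time_s: 16.58
ee_pos: [0.4852, -0.0774, 0.0553]
ee_rot: [0.997, 0.083, -0.003, 0.0]
force: [-8.0, -0.9, 6.7]
opening: 0.0006
grip_force: 4.8
```

Request:
apply_moves(series=[{"hand":-1,"slide":[-15,0,0],"turn":0},{"hand":-1,"slide":[-40,0,0],"turn":0},{"hand":-1,"slide":[-45,0,-40],"turn":0},{"hand":-1,"slide":[-45,0,-80],"turn":0},{"hand":-1,"slide":[-45,0,-120],"turn":0},{"hand":-1,"slide":[-45,0,-160],"turn":0},{"hand":-1,"slide":[-48,0,-185],"turn":0},{"hand":-1,"slide":[-48,0,-185],"turn":0},{"hand":-1,"slide":[-48,0,-185],"turn":0}])

```text
time_s: 17.33
ee_pos: [0.442, -0.0852, 0.242]
ee_rot: [0.997, 0.083, 0.002, 0.001]
force: [-0.5, 0.2, 0.4]
opening: 0.0002
grip_force: 0.0
```

Run:
```python
from h import *
import pickle
old=pickle.load(open('wC.pkl','rb'))
p=env.grab_frame('wrist'); s=env.read_state(); print(s['time_s'],s['ee_pos'],s['force'],p['xyz']-old['xyz'])
for k in('switch_base','switch_tip','lever_pivot'): print(k,[(np.round(l['position'],1).tolist(),round(l['confidence'],2)) for l in env.landmark_of(p,k)])
b=np.array([.4954,-.0762,.029]);x=np.array([.986,.167,0])
for nm,a in(('off',-30),('on',10)):
    t=b+.035*(np.sin(np.radians(a))*x+np.cos(np.radians(a))*np.array([0,0,1])); print(nm,proj(p,t).round(1))
for f in(old['frame'],p['frame']): print(cv2.cvtColor(f,cv2.COLOR_BGR2GRAY)[112:168:2,314:340:2])
for n in('side','top'):
    q=env.grab_frame(n)
    for k in('lever_grip','rack_mid','switch_tip'): print(n,k,[(np.round(l['position'],1).tolist(),round(l['confidence'],2)) for l in env.landmark_of(q,k)])
```

```text
17.3833 [ 0.44128522 -0.08506885  0.24072653] [ 0.0240539  -0.4451817  -0.43088154] [ 0.00093113 -0.00092959  0.00140174]
switch_base [([323.0, 139.8], 0.82)]
switch_tip [([321.9, 134.0], 0.5)]
lever_pivot [([161.8, 56.0], 0.89)]
off [322.4 154.3]
on [322.4 133.8]
[[127 126 127 125 130 123 125 127 127 130 129 129 127]
 [126 127 124 125 125 122 123 125 128 129 127 128 126]
 [125 124 123 128 126 123 122 127 127 126 127 129 128]
 [125 123 124 127 124 118 122 124 127 127 127 130 128]
 [124 124 127 126 124 125 124 129 127 128 124 128 127]
 [126 125 125 125 126 127 125 123 125 126 126 126 124]
 [125 126 125 125 129 126 124 127 131 123 124 125 127]
 [124 126 125 120 125 124 124 124 125 126 125 123 123]
 [124 122 122 125 122 122 123 125 126 126 123 127 125]
 [123 126 123 109  96  94  95  99 117 125 124 124 127]
 [120 124  94  97 134 203 194 127 100 116 127 127 123]
 [125 118  98 135 171 186 183 217 133 105 125 124 123]
 [125 110  92 153 191 186 193 177 186 103 127 124 125]
 [120 115  84 155 168 141 182 194 157 101 126 124 123]
 [123 122  78  91  96 141 184 186 141 103 124 120 125]
 [117  67 
[... 1834 characters left out ...]
2 122 124 127 124 124 120]
 [122 118 119 118 123 117 122 122 123 121 125 124 120]
 [120 120 122 145 226 224 134 124 123 123 120 124 123]
 [126 120 120 202 236 237 186 121 121 124 123 124 122]
 [119 121 119 185 236 236 138 122 121 122 122 123 122]
 [120 121 120 122 122 124 122 122 122 122 122 122 121]
 [121 117 121 120 123 122 125 126 121 122 123 118 120]
 [183 186 186 176 176 171 173 170 171 175 173 151 149]]
side lever_grip [([360.7, 219.3], 0.59)]
side rack_mid [([363.4, 249.0], 0.75)]
side switch_tip [([330.7, 299.1], 0.55), ([325.4, 314.6], 0.41)]
top lever_grip [([336.5, 182.0], 0.63), ([346.6, 216.5], 0.18)]
top rack_mid [([373.1, 195.5], 0.92), ([214.3, 185.5], 0.6)]
top switch_tip []
```

The toggle now stands at its on position: its tip is at row 134, where I predicted 133.8, and the white dot is uncovered. The rack and lever are unchanged.

```bash
python3 -c "
from bench import env
print(env.sign_off())"
```

```text
the job is handed in; nothing more can be done
None
```

I handed the job in at about 17.5 s: the rack is home against the stop, the lever is locked across the channel mouth and the switch is on, each checked by camera or contact force; sign-off gave no verdict.

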